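Set up the glass casket for its listing photograph

TASK

We are photographing the glass casket for the web shop. Stand the brass cup that has the tea light in it upright in the middle of the casket and let go of it, then swing the casket's lid forward and hold it open at 60 degrees from closed for the picture: it would fall shut by itself, so do not let it drop, and finish with the gripper still holding it there. Leave the empty cup and the other things on the table where they are.

Things in the scene. Friction and masses are not known exactly. Their poses are not given: they have to be found in the camera images.
- casket: glass casket with brass edges and a hinged, dark-tinted lid, fixed to the table, 129 x 171 x 80 mm when shut. Origin: centre of its underside; z up, y along the hinge, +x towards the hinge side, so -x is the front. Inside 107 x 162 mm, floor 4.5 mm above the table, wall tops 75 mm above it, walls 4 mm thick
- casket_mid (a point): the middle of the casket's inner floor, 4.5 mm above the table
- casket_lid (a joint): angle of the casket's lid in rad: 0 shut, 1.05 at 60 degrees, 1.57 straight up, 1.745 at its stop. A little hinge friction lets the lid (0.12 kg) stand by itself within about 15 degrees of straight up, where it starts; lower than that it falls shut
- lid_hinge (a point): middle of the lid's hinge line, which runs along the casket's y, 62 mm behind (+x of) the casket's origin and 76 mm above the table
- lid_edge (a point): middle of the lid's free edge, half-way through its thickness, 118 mm from the hinge line, a small tab there stands 8 mm farther out; turns with the lid. The lid is a flat plate 170 mm wide (along y) and 4 mm thick. Its x axis points from the free edge to the hinge, its z axis out of the outer face (up when shut). Its mid-plane lies 2 mm to the outer side of the hinge line
- cup_full_centre (a point): centre of the brass tea-light cup that holds a tea light, half-way up (23 mm above its underside); round, open, 63 mm across at the rim, 44 mm at the foot, 46 mm high, about 0.13 kg; z along its axis. Loose, stands on the table
- tealight: loose tea light in a metal shell, 38 mm across, 17 mm high, lying in that cup; origin at the centre of its underside
- cup_empty_centre (a point): centre of the other brass cup, same shape, empty, half-way up; stays where it is
- matchbox: long match box, 62 x 110 x 22 mm, loose bystander
- bell: counter bell, 71 mm across, 62 mm high, loose bystander; origin under its centre
- tape_roll: roll of paper tape lying flat, 104 mm across, 25 mm high, loose bystander
- scissors: scissors lying flat, 87 x 199 x 9 mm, loose bystander
- snuffer: brass candle snuffer lying flat, 205 mm long, 30 mm high, loose bystander
- tealight_b: spare tea light, 38 mm across, 19 mm high, loose bystander
- tealight_c: spare tea light, 38 mm across, 18 mm high, loose bystander

How it is judged:
By the outcome, as a careful person would: the job done as asked, in the order asked, and still so for the second after the job is handed in, while the arm keeps its last pose, push and grip.
It also fails if it takes over 51 s, if anything falls off the work surface, if the arm or the gripper's body presses on something with over 40 N, if the wrist force passes 120 N, or if a joint passes its speed limit or range.

ROBOT

A 6-joint arm with a two-finger parallel gripper is mounted at the origin on a cart in front of the work surface, level with it; the furniture and walls round the work are solid. World frame = base frame: x ahead of the robot, y to its left, z up, the work surface at z = 0. Lengths are in m, angles in rad, forces in N, time in s.
With the tool pointing down it reaches from about 0.3 to 0.875 m from the base axis. Payload 6.4 kg.
Tool frame: the origin (TCP) lies between the finger pads; the fingertips stand 14 mm ahead of it and the grasp point (between the pads) lies 5 mm behind it; z points along the fingers, y is the line along which they close (so a half turn about z gives the same grasp; the last joint's range is limited). The gripper opens to 85 mm and grips with 20 to 120 N. Pads are 22 mm wide; open, the fingers measure 114 mm over their backs; the gripper's body (76 mm by 85 mm) begins 54 mm behind the grasp point. The pads swing forward as they close: fully open they stand 13 mm farther back than shut.
Start: joints at [-1.515, 0.181, 1.607, -0, 1.354, -0.206], TCP at [0.149, -0.555, 0.208] pointing down, gripper open.
Joint ranges: [-2.99, 2.99], [-0.89, 2.07], [0.3, 2.58], [-1.14, 4.28], [0, 2.63], [-3.12, 3.12]. Speed limits (rad/s): [2.57, 2.57, 3.01, 3.14, 3.14, 3.14].

INTERFACE

Orientations are given as a unit quaternion [w, x, y, z].
In Python, from station import sensors, camera, job gives the robot as it stands.
- The arm moves only by the shell command python3 -m pendant 'ROWS' [FORCE]. ROWS is JSON, a list of rows, each a list of 7 numbers: the opening, from -1 (shut) to 1 (fully open), so that 0 is half open, then the shift along the tool's x, y, z in cm, then the turn, a rotation vector about the tool's x, y, z in degrees. A call has 1 to 5 rows; each row shifts and turns the commanded pose from where the row before left it, along the tool's axes as they then stand; what a row does not reach is not made up. A row lasts 1/12 s, in which the tool goes at most 41.7 mm and 7.16 degrees, less where a joint would pass 70% of its speed; a pose out of reach is approached as far as the arm can. A call is refused whole if a number of a shift passes 4.17 or a number of a turn 7.16, either way. A call with a gripper value outside its range is refused whole. The fingers move at their own pace and stop on an object; FORCE is the grip in N (left out, the last holds). Time passes only in rows, so rows that do not move let the fingers close. It gives the time, the measured TCP pose, the force, the opening and the grip force at its end, in the units of the state.
- sensors.get_obs(): the state, without advancing time (a new reading comes with each control period).
- camera(name): name is "side" or "top" or "wrist"; returns a dict with "image" (384x512x3 uint8, red, green, blue), "fovy" (degrees; the focal length in pixels is half the picture's height over the tangent of half this angle, whatever the lens; pixels are square), "cx", "cy" (the principal point, pixels), "R" (3x3) and "t" (3): a world point X has camera coordinates R X + t; the wrist camera has in their place "tool_from_camera" (4x4, takes a point from camera to tool coordinates, whose origin is the TCP and whose axes are the flange's). Camera axes: x right, y down, z forward; pixel columns grow to the right and rows downward; lengths in m; the calibration is good to about 2 mm. A picture is of the moment at which its call begins: read the wrist's pose just before it. There is no depth.
- job.job_done(): hands the job in; it is judged then, once.
The state is a dict: "clock": time; "qpos": joint angles; "dq": joint speeds; "effort": joint torques, N m; "ee_pos": TCP position; "orientation": TCP orientation; "contact_force": force on the tool from outside, world axes, zero at the start; "ft_torque": the same for the moment, N m; "grip_width": finger opening in m; "grasp_force": force on a finger pad.
Only numpy, scipy, OpenCV 4.12 (cv2) and the standard library are available. Lean on these libraries where they do the work, as an engineer would, in place of code of your own. Each camera call takes 0.05 s, during which the arm holds its last target. There are 200 camera calls.

## Working session

There is one attempt and no reset: what is moved stays moved. The work goes in short steps, Python scripts to look and compute and a shell command to move; the robot and the scene stay as the last step left them, time stands still between calls to the robot, and variables do not carry over. Pictures are saved under pics/ and viewed, at most 10 in all, crops included, and the job is handed in when it is done.

```bash
ls; mkdir -p pics; python3 - <<'E'
from station import sensors, camera
import cv2,numpy as np
o=sensors.get_obs();print(o)
for n in("top","side"):
    c=camera(n);cv2.imwrite(f"pics/{n}0.png",cv2.resize(c["image"][:,:,::-1],(800,600),interpolation=cv2.INTER_CUBIC))
    print(n,c["fovy"],c["cx"],c["cy"],c["R"],c["t"])
E
```

```text
pics
{'clock': 0.0, 'qpos': array([-1.51532940e+00,  1.81584499e-01,  1.60800487e+00,  1.39545600e-06,
        1.35379395e+00, -2.06339163e-01]), 'dq': array([-0.00022989, -0.00072761,  0.00014539, -0.00087262, -0.00010169,
        0.00045861]), 'effort': array([-9.09700339e-04, -4.44868791e+01, -3.51334512e+01, -3.70781918e-04,
        9.18613106e-03, -8.83210816e-06]), 'ee_pos': array([ 0.14878668, -0.5548022 ,  0.20706127]), 'orientation': array([-8.92732933e-04,  9.91444046e-01,  1.30529313e-01,  6.81555144e-05]), 'contact_force': array([ 0.01144168,  0.11416619, -0.15446044]), 'ft_torque': array([-0.02546414,  0.03944631,  0.00304443]), 'grasp_force': 0.0, 'grip_width': 0.08581915312579363}
top 55.39496217687241 256.10630469564495 191.4510583893824 [[ 1.07962125e-02 -9.99941296e-01  9.19441623e-04]
 [-9.95369512e-01 -1.08346726e-02 -9.55099184e-02]
 [ 9.55142735e-02  1.15961218e-04 -9.95428054e-01]] [-0.13119302  0.54103415  0.96176999]
side 56.00953839900107 249.50538178770321 192.24809239904377 [[ 0.99450932  0.10443214 -0.00671925]
 [ 0.07197499 -0.72920324 -0.68050146]
 [-0.07596593  0.67628142 -0.73271592]] [-0.53321393 -0.08389114  1.28846736]
```

View pics/top0.png

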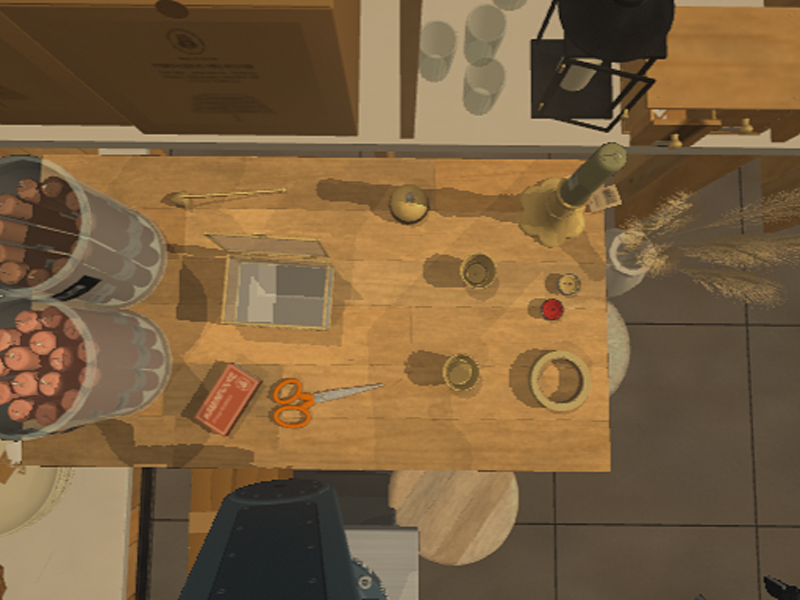

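View pics/side0.png

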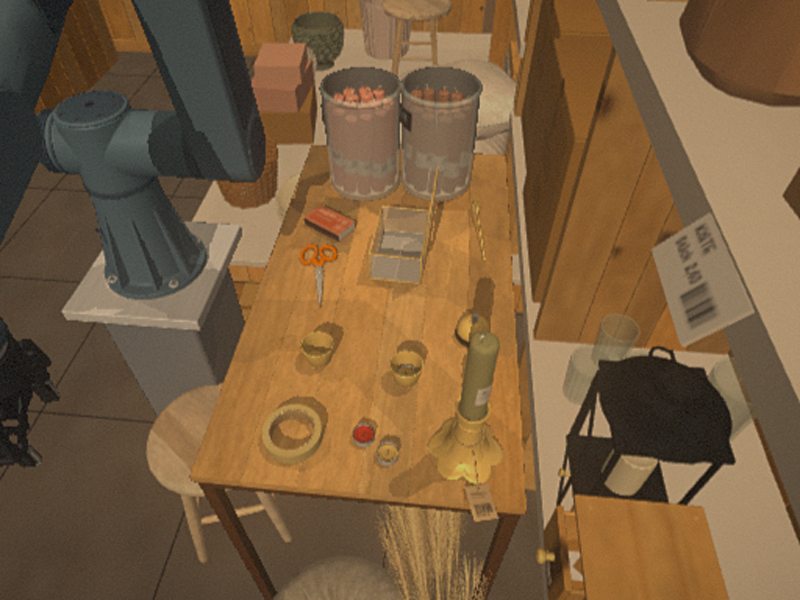

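Top view: the casket is around (278,290), with cups at (478,270) and (461,372). I need an enlarged view to tell the cups apart.

```bash
cat > h.py <<'E'
from station import sensors, camera
import cv2,numpy as np
from scipy.spatial.transform import Rotation as Ro
def f(c): return 192/np.tan(np.radians(c["fovy"]/2))
def ray(c,u,v,z):
    d=np.array([(u-c["cx"])/f(c),(v-c["cy"])/f(c),1]); R,t=np.array(c["R"]),np.array(c["t"])
    o=-R.T@t; d=R.T@d; return o+d*(z-o[2])/d[2]
def proj(c,X):
    p=np.array(c["R"])@np.array(X)+c["t"]; return np.array([c["cx"],c["cy"]])+f(c)*p[:2]/p[2]
E
python3 - <<'E'
from h import *
a=camera("top");b=camera("side")
def crop(c,x,y,w,h): return cv2.resize(c["image"][y:y+h,x:x+w,::-1],(400,300),interpolation=cv2.INTER_CUBIC)
# crops: 100x75 px ->x4
m=np.vstack([np.hstack([crop(a,260,155,100,75*1+25)if 0 else crop(a,255,165,100,75),crop(b,185,200,100,75)]),
 np.hstack([crop(a,130,145,100,75),crop(b,220,105,100,75)])])
cv2.imwrite("pics/crops.png",m)
for n,u,v,z in(("cupA",478,270,.046),("cupB",461,372,.046)): print(n,ray(a,u/1.5625,v/1.5625,z))
for n,u,v,z in(("cupA",407,358,.046),("cupB",318,341,.046)): print(n,ray(b,u/1.5625,v/1.5625,z))
E
```

```text
cupA [ 0.59175867 -0.25722562  0.046     ]
cupB [ 0.41917682 -0.22840419  0.046     ]
cupA [ 0.59414654 -0.24549333  0.046     ]
cupB [ 0.42244335 -0.22215725  0.046     ]
```

View pics/crops.png

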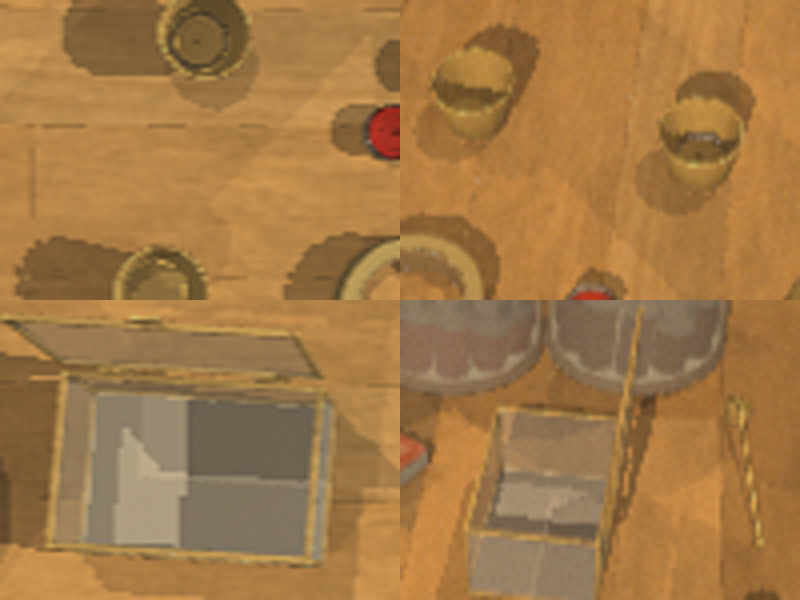

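```bash
python3 - <<'E'
from h import *
a=camera("top");b=camera("side")
print("A",ray(a,305.75,174.25,.046),ray(b,260.5,231.3,.046))
print("B",ray(a,255+40,165+72,.046),ray(b,185+18.3,200+19,.046))
T=[ray(a,130+x/4,145+y/4,.075) for x,y in((50,247),(320,262),(325,85),(63,75))]
S=[ray(b,220+x/4,105+y/4,.075) for x,y in((97,108),(72,233),(203,242),(217,115))]
for P in(T,S):
    P=np.array(P);print(P[:,:2].round(4).tolist(),P.mean(0)); print("dirs",[np.degrees(np.arctan2(*(P[(i+1)%4]-P[i])[1::-1])).round(1) for i in range(4)],[np.linalg.norm(P[(i+1)%4]-P[i]).round(4) for i in range(4)])
o=sensors.get_obs();q=o["orientation"];print(Ro.from_quat(np.roll(q,-1)).as_matrix().round(3))
E
```

```text
A [ 0.58786277 -0.25676514  0.046     ] [ 0.59485909 -0.25327602  0.046     ]
B [ 0.42197824 -0.22829784  0.046     ] [ 0.42234348 -0.22506407  0.046     ]
[[0.4953, 0.1645], [0.4876, -0.0082], [0.6018, -0.0088], [0.6065, 0.1606]] [0.54780985 0.07703366 0.075     ]
dirs [np.float64(-92.6), np.float64(-0.3), np.float64(88.4), np.float64(178.0)] [np.float64(0.1728), np.float64(0.1143), np.float64(0.1694), np.float64(0.1113)]
[[0.5004, 0.1632], [0.4989, -0.0044], [0.6072, -0.0048], [0.6089, 0.1634]] [0.55387495 0.07936    0.075     ]
dirs [np.float64(-90.5), np.float64(-0.2), np.float64(89.4), np.float64(-179.9)] [np.float64(0.1676), np.float64(0.1083), np.float64(0.1682), np.float64(0.1085)]
[[ 0.966  0.259 -0.   ]
 [ 0.259 -0.966  0.001]
 [ 0.    -0.001 -1.   ]]
```

Cup A (far one, about 0.591,-0.255) seems to hold the tea light: its inner disc shows a wick dot and a shell rim. I'll go over it and confirm with the wrist camera.

```bash
python3 -m pendant '[[1,3.5,-2.0,-0.5,0,0,3],[1,3.5,-2.0,-0.5,0,0,3],[1,3.5,-2.0,-0.5,0,0,3],[1,3.5,-2.0,0,0,0,3],[1,3.5,-2.0,0,0,0,3]]'; python3 -m pendant '[[1,3.4,-2.3,0,0,0,0],[1,3.4,-2.3,0,0,0,0],[1,3.4,-2.3,0,0,0,0],[1,3.4,-2.3,0,0,0,0],[1,3.4,-2.3,0,0,0,0]]'
```

```text
clock: 0.72
ee_pos: [0.3067, -0.4284, 0.2236]
orientation: [0.0, 1.0, -0.002, 0.0]
contact_force: [0.3, -0.5, -1.0]
grip_width: 0.0854
grasp_force: 0.0
clock: 1.13
ee_pos: [0.4771, -0.3131, 0.2232]
orientation: [0.0, 1.0, 0.0, 0.0]
contact_force: [0.1, -0.4, -0.2]
grip_width: 0.0854
grasp_force: 0.0
```

```bash
python3 -m pendant '[[1,3.5,-1.8,0,0,0,0],[1,3.5,-1.8,0,0,0,0],[1,3.5,-1.6,0,0,0,0],[1,0,0,0,0,0,0]]'; cat >> h.py <<'E'
def wrist(name,x0=0,y0=0,w=512,h=384,W=800,H=600):
    o=sensors.get_obs();c=camera("wrist");T=np.eye(4);T[:3,:3]=Ro.from_quat(np.roll(o["orientation"],-1)).as_matrix();T[:3,3]=o["ee_pos"]
    M=np.linalg.inv(T@np.array(c["tool_from_camera"]));c["R"]=M[:3,:3];c["t"]=M[:3,3]
    cv2.imwrite(f"pics/{name}.png",cv2.resize(c["image"][y0:y0+h,x0:x0+w,::-1],(W,H),interpolation=cv2.INTER_CUBIC))
    np.save(name+".npy",{k:c[k] for k in("R","t","fovy","cx","cy")},allow_pickle=True);return c
def load(n): return np.load(n+".npy",allow_pickle=True).item()
E
python3 - <<'E'
from h import *
c=wrist("w1");print(c["tool_from_camera"],c["fovy"]);print(sensors.get_obs()["ee_pos"])
E
```

```text
clock: 1.47
ee_pos: [0.5854, -0.2586, 0.2223]
orientation: [-0.001, 1.0, 0.003, 0.001]
contact_force: [-1.1, 0.3, -0.5]
grip_width: 0.0856
grasp_force: 0.0
[[-5.90651649e-04 -9.59199264e-01 -2.82730301e-01  7.21232024e-02]
 [ 9.99999608e-01 -3.79979382e-04 -7.99968991e-04 -7.45919243e-05]
 [ 6.59897983e-04 -2.82730663e-01  9.59199112e-01 -1.65075513e-01]
 [ 0.00000000e+00  0.00000000e+00  0.00000000e+00  1.00000000e+00]] 70.15810541112123
[ 0.58298083 -0.26018925  0.22217184]
```

View pics/w1.png

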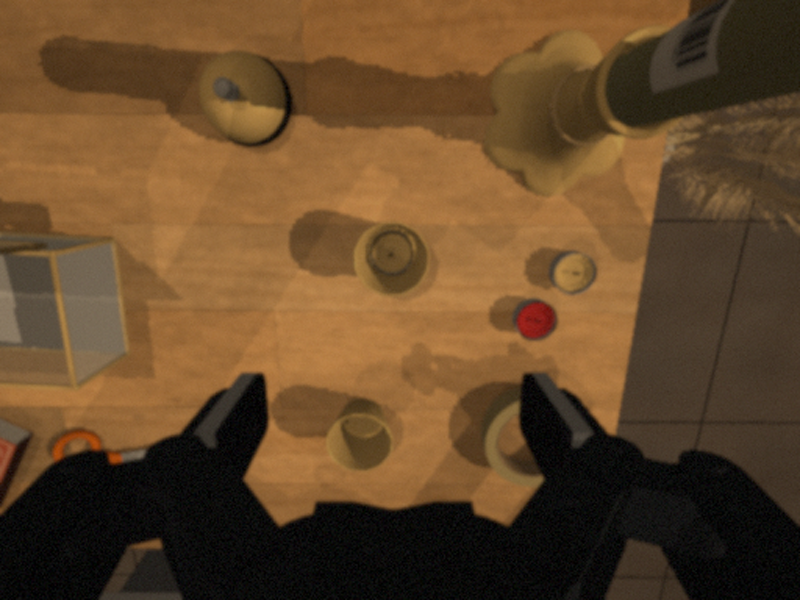

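The wrist view confirms the far cup holds the tea light: wick disc at (391,252), rim centre about (391,258). The near cup at (360,434) is empty.

```bash
python3 - <<'E'
from h import *
c=load("w1");s=1.5625;o=sensors.get_obs()
P=ray(c,391/s,258/s,.046);R=Ro.from_quat(np.roll(o["orientation"],-1)).as_matrix()
print(P,np.linalg.norm(ray(c,354/s,258/s,.046)-ray(c,428/s,258/s,.046)),"tool cm",100*R.T@(P-o["ee_pos"]))
# casket right-side wall top corners front (72,388)->? and rear (115,238)
for u,v,z in((74,386,.0),(55,250,.075),(72,385,.075),(115,238,.075),(127,352,.075)): print(u,v,ray(c,u/s,v/s,z))
E
```

```text
[ 0.59372948 -0.25618493  0.046     ] 0.05987192728038745 tool cm [ 1.07952545 -0.38150452 17.61731913]
74 386 [0.45340134 0.06240991 0.        ]
55 250 [ 0.60388163 -0.00846466  0.075     ]
72 385 [0.49373355 0.00175812 0.075     ]
115 238 [ 0.61294266 -0.054375    0.075     ]
127 352 [ 0.52286311 -0.04779656  0.075     ]
```

```bash
python3 -m pendant '[[1,1.0,-0.4,0,0,0,0],[1,0,0,4,0,0,0],[1,0,0,4,0,0,0],[1,0,0,4,0,0,0],[1,0,0,4,0,0,0]]'; python3 -m pendant '[[1,0,0,2,0,0,0],[1,0,0,2,0,0,0],[1,0,0,0,0,0,0],[1,0,0,0,0,0,0]]'; python3 - <<'E'
from h import *
wrist("w2",100,150,312,234)
E
```

```text
clock: 1.93
ee_pos: [0.5901, -0.2595, 0.062]
orientation: [0.0, 1.0, -0.001, 0.0]
contact_force: [0.3, -0.0, -0.2]
grip_width: 0.0855
grasp_force: 0.0
clock: 2.27
ee_pos: [0.5894, -0.2589, 0.0222]
orientation: [-0.001, 1.0, -0.001, -0.001]
contact_force: [0.2, 0.1, 1.0]
grip_width: 0.0853
grasp_force: 0.0
```

View pics/w2.png

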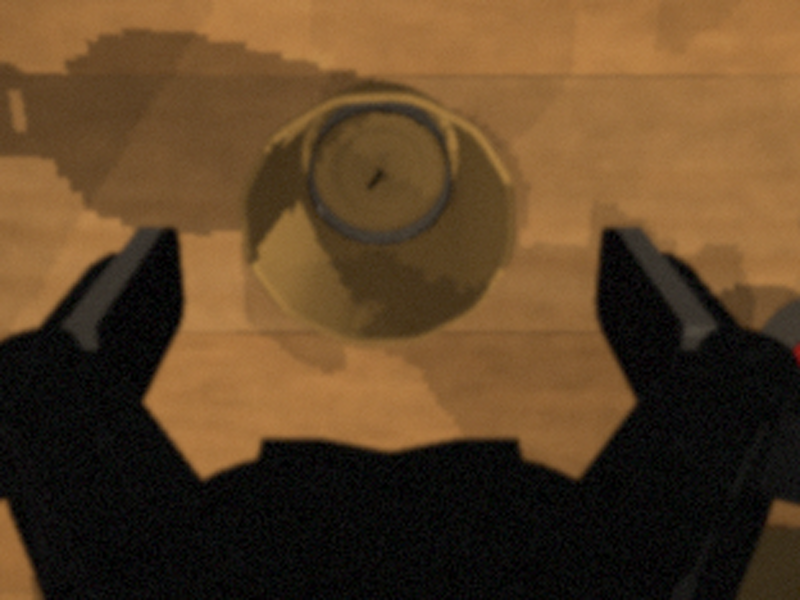

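The cup rim centre is at about (381,218) in the crop, between the fingers (inner faces at 182 and 600, so the midline is 391).

```bash
python3 - <<'E'
from h import *
c=load("w2");k=312/800;o=sensors.get_obs()
P=ray(c,100+381*k,150+218*k,.046);print(P,o["ee_pos"],np.linalg.norm(ray(c,100+247*k,150+218*k,.046)-ray(c,100+514*k,150+218*k,.046)))
E
```

```text
[ 0.59504449 -0.25700258  0.046     ] [ 0.59073619 -0.25955898  0.02397274] 0.05878933845782845
```

```bash
python3 -m pendant '[[1,0.4,-0.2,0,0,0,0],[0.4,0,0,0,0,0,0],[0.1,0,0,0,0,0,0],[-0.2,0,0,0,0,0,0],[-0.2,0,0,0,0,0,0]]' 35;  python3 -m pendant '[[-0.2,0,0,0,0,0,0],[-0.2,0,0,0,0,0,0],[-0.2,0,0,0,0,0,0],[-0.2,0,0,-1,0,0,0],[-0.2,0,0,-1,0,0,0]]'; python3 -m pendant '[[-0.2,0,0,-3,0,0,0],[-0.2,0,0,-3,0,0,0],[-0.2,0,0,-3,0,0,0],[-0.2,0,0,-3,0,0,0],[-0.2,0,0,0,0,0,0]]'; python3 - <<'E'
from h import *
wrist("w3")
E
```

```text
clock: 2.73
ee_pos: [0.5949, -0.2567, 0.0237]
orientation: [0.0, 1.0, 0.0, 0.0]
contact_force: [-0.4, 0.8, 0.1]
grip_width: 0.0387
grasp_force: 0.0
clock: 3.15
ee_pos: [0.594, -0.2563, 0.043]
orientation: [-0.0, 1.0, -0.0, -0.001]
contact_force: [-0.4, -1.1, 0.7]
grip_width: 0.0341
grasp_force: 0.0
clock: 3.57
ee_pos: [0.5986, -0.2591, 0.1726]
orientation: [0.004, 1.0, 0.0, 0.006]
contact_force: [1.1, -0.5, 0.9]
grip_width: 0.0344
grasp_force: 0.0
```

View pics/w3.png

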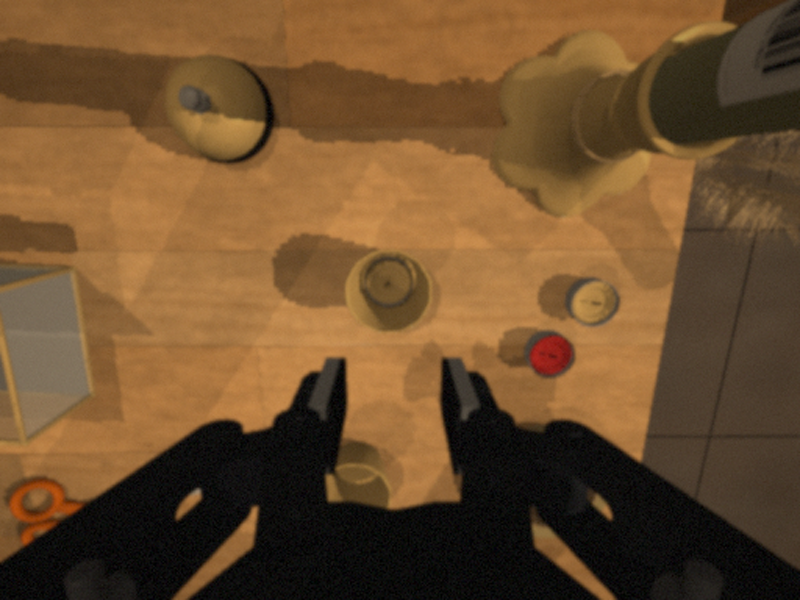

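```bash
python3 - <<'E'
from h import *
c=load("w2");k=312/800
o=np.array([.5905,-.2593,.0232])
for n,d in(("tcp",(0,0,0)),("tipL",(0,.0427,-.001)),("tipR",(0,-.0427,-.001)),("tipL front",(.011,.0427,-.001)),("tipL rear",(-.011,.0427,-.001)),("L 20up",(.011,.0427,.03))):
    p=proj(c,o+d);print(n,(p-[100,150])/k)
c3=load("w3");s=1.5625
print(ray(c3,389/s,290/s,.046))
p=[.5986,-.2591,.1726]
for d in((0,.017,-.01),(.011,.017,-.01),(.011,-.017,-.01)):print(proj(c3,np.array(p)+d)*s)
E
```

```text
tcp [391.30459867 195.42869972]
tipL [223.65834495 194.04154707]
tipR [559.14016813 193.65737913]
tipL front [220.61804077 153.41032516]
tipL rear [226.59382805 233.27191947]
L 20up [186.02691334 204.79366692]
[ 0.59444044 -0.25677829  0.046     ]
[354.99164913 346.17211281]
[354.36535764 322.47941608]
[432.74447585 322.27750326]
```

The grasp missed: the cup still stands at about (0.594,-0.257) and the fingers shut above it. The tips look nearer the camera than the stated 14 mm ahead of the TCP, so I'll check in the side view.

```bash
python3 - <<'E'
from h import *
o=sensors.get_obs();p=o["ee_pos"];print(p)
c=camera("side");u=proj(c,p);print(u);x,y=int(u[0])-50,int(u[1])-45
im=cv2.resize(c["image"][y:y+75,x:x+100,::-1],(800,600),interpolation=cv2.INTER_CUBIC)
for d,col in((0,(0,0,255)),(.014,(0,255,0)),(-.03,(255,0,0)),(-.0593,(255,0,255))):
    q=(proj(c,p-[0,0,d])-[x,y])*8;cv2.circle(im,(int(q[0]),int(q[1])),5,col,-1);print(d,q)
cv2.imwrite("pics/s2.png",im)
E
```

```text
[ 0.5974318  -0.25840125  0.16940099]
[262.05209541 204.58240616]
0 [400.41676329 364.65924929]
0.014 [399.6226622  392.42753171]
-0.03 [402.17789516 303.07564553]
-0.0593 [403.98090381 240.02768597]
```

View pics/s2.png

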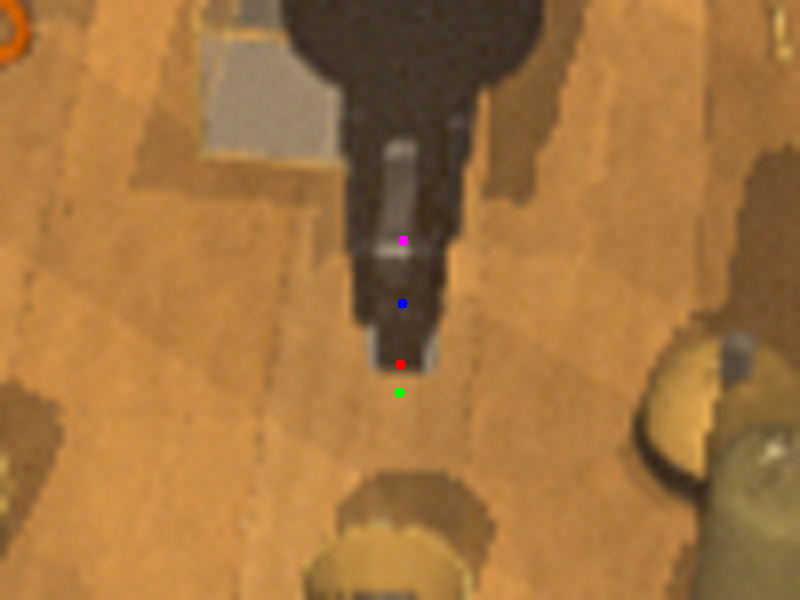

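The side view shows the near fingertip at row 372. After allowing for its offset in y, the tips sit about 15–25 mm behind the reported TCP, so I must go about 30 mm lower. I'll step down and watch the force.

```bash
python3 -m pendant '[[1,-0.3,-0.15,0,0,0,0],[1,0,0,0,0,0,0],[1,0,0,0,0,0,0],[1,0,0,2,0,0,0],[1,0,0,3,0,0,0]]'; python3 -m pendant '[[1,0,0,3,0,0,0],[1,0,0,3,0,0,0],[1,0,0,2.5,0,0,0],[1,0,0,1.5,0,0,0],[1,0,0,0,0,0,0]]';python3 -m pendant '[[1,0,0,1,0,0,0],[1,0,0,0,0,0,0]]'; python3 -m pendant '[[1,0,0,1,0,0,0],[1,0,0,0,0,0,0]]'
```

```text
clock: 4.08
ee_pos: [0.5936, -0.2564, 0.1152]
orientation: [0.002, 1.0, 0.0, 0.002]
contact_force: [0.5, -0.4, -0.4]
grip_width: 0.0854
grasp_force: 0.0
clock: 4.5
ee_pos: [0.5883, -0.253, 0.0079]
orientation: [-0.002, 1.0, -0.0, -0.004]
contact_force: [-0.3, 0.6, 0.2]
grip_width: 0.085
grasp_force: 0.0
clock: 4.67
ee_pos: [0.5917, -0.2552, 0.0026]
orientation: [-0.0, 1.0, -0.0, 0.0]
contact_force: [-0.1, 0.4, -0.0]
grip_width: 0.0858
grasp_force: 0.0
clock: 4.83
ee_pos: [0.5917, -0.2552, -0.0073]
orientation: [0.0, 1.0, 0.0, 0.0]
contact_force: [-0.8, 1.1, -0.1]
grip_width: 0.0857
grasp_force: 0.0
```

```bash
python3 -m pendant '[[1,0.3,0.15,0,0,0,0],[0.5,0,0,0,0,0,0],[0.2,0,0,0,0,0,0],[-0.2,0,0,0,0,0,0],[-0.2,0,0,0,0,0,0]]' 40;  python3 -m pendant '[[-0.2,0,0,0,0,0,0],[-0.2,0,0,0,0,0,0],[-0.2,0,0,0,0,0,0]]'
```

```text
clock: 5.25
ee_pos: [0.5953, -0.257, -0.0058]
orientation: [0.0, 1.0, 0.0, 0.001]
contact_force: [-0.9, 0.1, 5.0]
grip_width: 0.059
grasp_force: 42.7
clock: 5.5
ee_pos: [0.5954, -0.257, -0.0058]
orientation: [0.001, 1.0, 0.0, 0.001]
contact_force: [-1.4, 0.2, 5.4]
grip_width: 0.059
grasp_force: 42.7
```

The cup is gripped (59 mm, 43 N). The wrist camera sits on the tool's +x side and could hit the upright lid, so I'll lift and turn half round before going over the casket.

```bash
python3 -m pendant '[[-0.2,0,0,-1,0,0,0],[-0.2,0,0,-2,0,0,0],[-0.2,0,0,-3,0,0,0],[-0.2,0,0,-3,0,0,0],[-0.2,0,0,-3,0,0,0]]'; python3 -m pendant '[[-0.2,0,0,-3,0,0,-5],[-0.2,0,0,-3,0,0,-7],[-0.2,0,0,-2,0,0,-7],[-0.2,0,0,0,0,0,-7],[-0.2,0,0,0,0,0,-7]]'; python3 -c "
from h import *
print(sensors.get_obs()['qpos'])"
```

```text
clock: 5.92
ee_pos: [0.5941, -0.2563, 0.1143]
orientation: [-0.0, 1.0, -0.0, -0.0]
contact_force: [0.9, -0.1, -0.3]
grip_width: 0.0591
grasp_force: 43.3
clock: 6.33
ee_pos: [0.5955, -0.2572, 0.1961]
orientation: [0.002, 0.958, 0.287, 0.001]
contact_force: [-0.2, 0.2, -2.7]
grip_width: 0.0589
grasp_force: 43.3
[-5.90285902e-01  3.48177546e-01  1.42460946e+00  2.22340637e-05
  1.36433136e+00  3.98449380e-01]
```

```bash
for i in 1 2 3; do :; done; R='x'; python3 -m pendant '[[-0.2,0,0,0,0,0,-7],[-0.2,0,0,0,0,0,-7],[-0.2,0,0,0,0,0,-7],[-0.2,0,0,0,0,0,-7],[-0.2,0,0,0,0,0,-7]]'; python3 -m pendant '[[-0.2,0,0,0,0,0,-7],[-0.2,0,0,0,0,0,-7],[-0.2,0,0,0,0,0,-7],[-0.2,0,0,0,0,0,-7],[-0.2,0,0,0,0,0,-7]]'; python3 -m pendant '[[-0.2,0,0,0,0,0,-7],[-0.2,0,0,0,0,0,-7],[-0.2,0,0,0,0,0,-7],[-0.2,0,0,0,0,0,-7],[-0.2,0,0,0,0,0,-7]]'; python3 -m pendant '[[-0.2,0,0,0,0,0,-7],[-0.2,0,0,0,0,0,-7],[-0.2,0,0,0,0,0,-7],[-0.2,0,0,0,0,0,-7],[-0.2,0,0,0,0,0,-7]]'; python3 -m pendant '[[-0.2,0,0,0,0,0,-7],[-0.2,0,0,0,0,0,0]]'
```

```text
clock: 6.75
ee_pos: [0.5943, -0.2564, 0.1933]
orientation: [-0.0, 0.827, 0.562, -0.0]
contact_force: [0.2, -0.1, -0.7]
grip_width: 0.0589
grasp_force: 43.3
clock: 7.17
ee_pos: [0.5943, -0.2564, 0.1933]
orientation: [-0.0, 0.62, 0.785, -0.0]
contact_force: [0.9, -0.4, -0.9]
grip_width: 0.0588
grasp_force: 43.3
clock: 7.58
ee_pos: [0.5943, -0.2564, 0.1933]
orientation: [-0.0, 0.356, 0.935, 0.0]
contact_force: [0.9, 0.6, -1.5]
grip_width: 0.0587
grasp_force: 43.3
clock: 8.0
ee_pos: [0.5943, -0.2564, 0.1933]
orientation: [-0.0, 0.058, 0.998, 0.0]
contact_force: [-0.8, -0.3, -1.8]
grip_width: 0.059
grasp_force: 43.3
clock: 8.17
ee_pos: [0.5944, -0.2564, 0.1932]
orientation: [-0.0, -0.002, 1.0, 0.0]
contact_force: [0.3, -0.1, -0.8]
grip_width: 0.0589
grasp_force: 43.3
```

```bash
python3 -m pendant '[[-0.2,2.5,2.5,0,0,0,0],[-0.2,2.2,3,0,0,0,0],[-0.2,0,4,0,0,0,0],[-0.2,0,4,0,0,0,0],[-0.2,0,4,0,0,0,0]]';  python3 -m pendant '[[-0.2,0,4,0,0,0,0],[-0.2,0,4,0,0,0,0],[-0.2,0,3.9,0,0,0,0],[-0.2,0,2.5,0,0,0,0],[-0.2,0,1.5,0,0,0,0]]';python3 -m pendant '[[-0.2,0,0,0,0,0,0],[-0.2,0,0,0,0,0,0]]'; python3 - <<'E'
from h import *
wrist("w4"); print(sensors.get_obs()["ee_pos"])
E
```

```text
clock: 8.58
ee_pos: [0.5469, -0.0803, 0.1934]
orientation: [0.0, 0.003, 1.0, -0.0]
contact_force: [1.5, 0.4, -1.2]
grip_width: 0.0592
grasp_force: 43.4
clock: 9.0
ee_pos: [0.5469, 0.0807, 0.1934]
orientation: [0.0, 0.001, 1.0, 0.0]
contact_force: [-0.8, -0.9, -1.5]
grip_width: 0.0588
grasp_force: 43.4
clock: 9.17
ee_pos: [0.5474, 0.0781, 0.1932]
orientation: [0.0, 0.0, 1.0, -0.0]
contact_force: [-0.6, -0.1, -1.2]
grip_width: 0.0591
grasp_force: 43.4
[0.54751129 0.07721685 0.19315528]
```

View pics/w4.png

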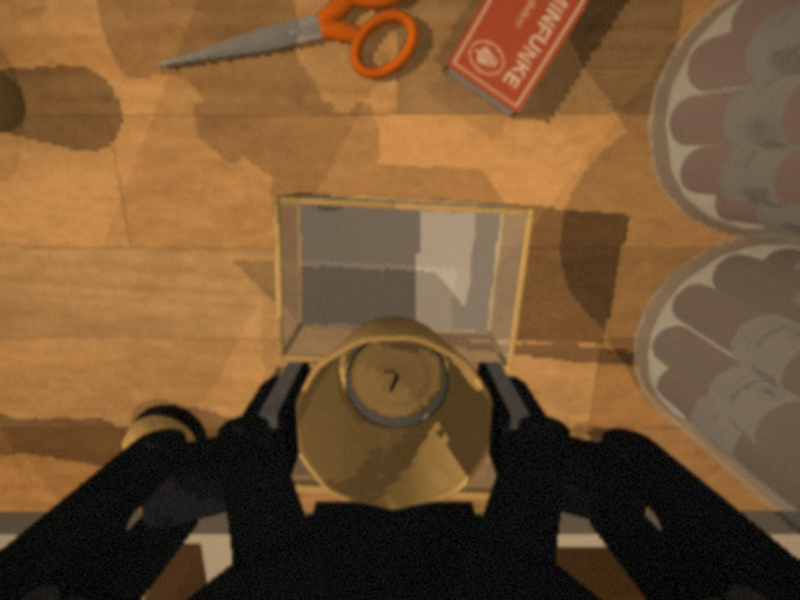

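The cup hangs upright in the grip. The casket's front wall-top corners are at (278,197) and (532,210), and the rear wall-top corners at about (285,356) and (512,366).

```bash
python3 - <<'E'
from h import *
c=load("w4");s=1.5625
P=np.array([ray(c,u/s,v/s,.075) for u,v in((278,197),(532,210),(512,366),(285,356))])
print(P.round(4)); print(P.mean(0),[np.linalg.norm(P[(i+1)%4]-P[i]).round(4) for i in range(4)])
d=P[1]-P[0];print("yaw",np.degrees(np.arctan2(-d[0],d[1])))
# lid free edge (z .194) seen between fingers
for u,v in((310,490),(485,496)): print(ray(c,u/s,v/s,.196))
# floor visible edges (z .0045): front (300,206)?,
# cup rim in hand
F=np.array([ray(c,u/s,v/s,.0045) for u,v in((303,206),(500,213),(491,333),(302,325))]);print(F.round(4))
q=proj(c,[.594-.0465,.0772,.194]);print(ray(c,395/s,420/s,.2432),ray(c,395/s,420/s,.2382))
E
```

```text
[[4.891e-01 4.100e-03 7.500e-02]
 [4.975e-01 1.686e-01 7.500e-02]
 [6.082e-01 1.641e-01 7.500e-02]
 [6.001e-01 5.000e-04 7.500e-02]]
[0.54870425 0.08433681 0.075     ] [np.float64(0.1648), np.float64(0.1108), np.float64(0.1638), np.float64(0.1111)]
yaw -2.935836986539708
[0.6131471  0.04030432 0.196     ]
[0.61655373 0.12011922 0.196     ]
[[ 0.4994  0.0053  0.0045]
 [ 0.5052  0.1653  0.0045]
 [ 0.6092  0.1645  0.0045]
 [ 0.6015 -0.0018  0.0045]]
[0.54768931 0.0787728  0.2432    ] [0.55080115 0.0787945  0.2382    ]
```

```bash
python3 -m pendant '[[-0.2,-0.25,0.38,2,0,0,0],[-0.2,0,0,3,0,0,0],[-0.2,0,0,3,0,0,0],[-0.2,0,0,2,0,0,0],[-0.2,0,0,0,0,0,0]]';python3 -m pendant '[[-0.2,0,0,2,0,0,0],[-0.2,0,0,2,0,0,0],[-0.2,0,0,2,0,0,0],[-0.2,0,0,1.5,0,0,0],[-0.2,0,0,0,0,0,0]]'; python3 -m pendant '[[-0.2,0,0,1,0,0,0],[-0.2,0,0,0.3,0,0,0],[-0.2,0,0,0,0,0,0]]'
```

```text
clock: 9.63
ee_pos: [0.5464, 0.0798, 0.0882]
orientation: [-0.004, 0.002, 1.0, 0.0]
contact_force: [-1.1, 0.8, -2.3]
grip_width: 0.0587
grasp_force: 43.6
clock: 10.05
ee_pos: [0.5486, 0.0801, 0.0163]
orientation: [-0.002, 0.001, 1.0, 0.0]
contact_force: [-1.3, -0.8, -1.8]
grip_width: 0.059
grasp_force: 43.6
clock: 10.3
ee_pos: [0.5505, 0.0808, 0.0054]
orientation: [0.0, 0.0, 1.0, -0.0]
contact_force: [0.6, -0.0, -1.7]
grip_width: 0.059
grasp_force: 43.6
```

```bash
python3 -m pendant '[[-0.2,0,0,0.3,0,0,0],[-0.2,0,0,0,0,0,0]]'; python3 -m pendant '[[-0.2,0,0,0.2,0,0,0],[-0.2,0,0,0,0,0,0]]'; python3 -m pendant '[[-0.2,0,0,0.15,0,0,0],[-0.2,0,0,0,0,0,0]]'
```

```text
clock: 10.47
ee_pos: [0.5505, 0.0811, 0.0024]
orientation: [0.0, 0.0, 1.0, -0.0]
contact_force: [-0.3, 0.7, -1.1]
grip_width: 0.059
grasp_force: 43.6
clock: 10.63
ee_pos: [0.5502, 0.0812, 0.0001]
orientation: [0.0, -0.0, 1.0, -0.0]
contact_force: [-0.1, -0.1, -1.5]
grip_width: 0.0586
grasp_force: 43.6
clock: 10.8
ee_pos: [0.5505, 0.0812, -0.0012]
orientation: [0.0, -0.0, 1.0, -0.0]
contact_force: [0.6, -0.5, 0.5]
grip_width: 0.0592
grasp_force: 43.7
```

Contact: the force rose by about 2 N at the expected height. Releasing and rising.

```bash
python3 -m pendant '[[0.1,0,0,0,0,0,0],[0.4,0,0,0,0,0,0],[0.7,0,0,0,0,0,0],[1,0,0,0,0,0,0],[1,0,0,0,0,0,0]]'; python3 -m pendant '[[1,0,0,-1,0,0,0],[1,0,0,-2,0,0,0],[1,0,0,-3.5,0,0,0],[1,0,0,-4,0,0,0],[1,0,0,-4,0,0,0]]';python3 -m pendant '[[1,0,0,-4,0,0,0],[1,0,0,-4,0,0,0],[1,0,0,-3.5,0,0,0],[1,0,0,0,0,0,0],[1,0,0,0,0,0,0]]'; python3 - <<'E'
from h import *
wrist("w5"); print(sensors.get_obs()["ee_pos"])
E
```

```text
clock: 11.22
ee_pos: [0.5501, 0.0812, -0.0015]
orientation: [-0.0, -0.0, 1.0, -0.0]
contact_force: [0.1, 0.4, -0.6]
grip_width: 0.0851
grasp_force: 0.0
clock: 11.63
ee_pos: [0.5493, 0.0812, 0.1452]
orientation: [-0.001, 0.0, 1.0, 0.0]
contact_force: [0.7, -0.1, 0.2]
grip_width: 0.0851
grasp_force: 0.0
clock: 12.05
ee_pos: [0.5516, 0.0811, 0.2623]
orientation: [0.003, -0.0, 1.0, -0.0]
contact_force: [-0.5, 0.2, 0.2]
grip_width: 0.0855
grasp_force: 0.0
[0.55026547 0.08118817 0.25963041]
```

View pics/w5.png

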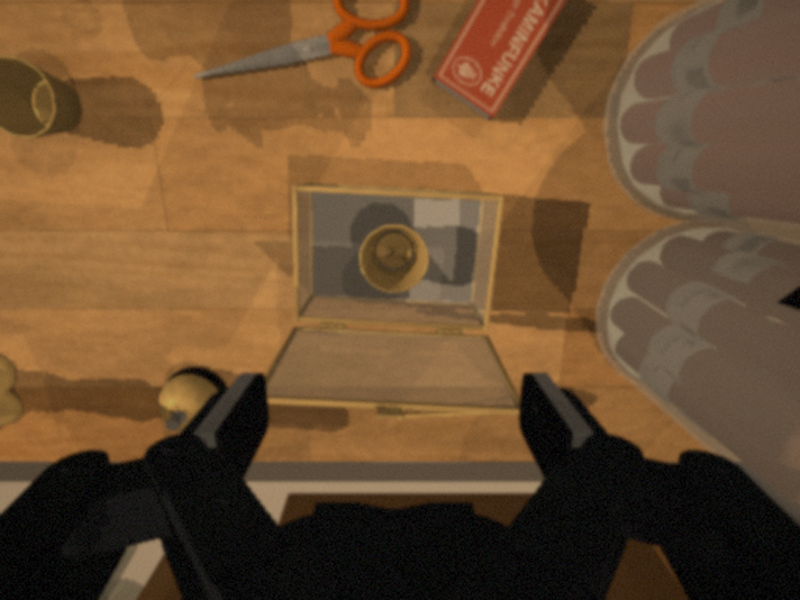

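The cup stands upright in the middle of the casket: rim centre (394,259), walls centred at about column 397. The lid's free edge runs from (265,402) to (520,407), with the tab at (392,409) and the hinge line at (300,328)–(488,333).

```bash
python3 - <<'E'
from h import *
c=load("w5");s=1.5625
print("cup",ray(c,394/s,259/s,.0505))
P=np.array([ray(c,u/s,v/s,.075) for u,v in((292,187),(502,195),(487,329),(297,321))]);print(P.round(4),P.mean(0))
for z in(.19,.194,.198):
    a,b,t=[ray(c,u/s,v/s,z) for u,v in((265,402),(520,407),(392,405))];print(z,a,b,np.linalg.norm(a-b),t)
for u,v in((300,328),(488,333)):print("hinge",ray(c,u/s,v/s,.076))
# edge consistency from top camera: lid top corners in crop (20,320),(295,333)
a=camera("top")
for x,y in((8,22),(295,34),(150,23)): print("top",ray(a,130+x/4,145+y/4,.196))
E
```

```text
cup [0.55297938 0.08207723 0.0505    ]
[[ 0.49    0.0008  0.075 ]
 [ 0.4963  0.1685  0.075 ]
 [ 0.6105  0.1636  0.075 ]
 [ 0.603  -0.0026  0.075 ]] [0.54994039 0.08258094 0.075     ]
0.19 [0.61597356 0.00140268 0.19      ] [0.61958135 0.16062487 0.19      ] 0.15926305949303227 [0.61812542 0.08054479 0.19      ]
0.194 [0.61366443 0.00275161 0.194     ] [0.6172113  0.15928519 0.194     ] 0.15657375990870404 [0.61577996 0.08055734 0.194     ]
0.198 [0.6113553  0.00410054 0.198     ] [0.61484125 0.15794552 0.198     ] 0.1538844603243758 [0.61343449 0.08056989 0.198     ]
hinge [ 6.09104820e-01 -1.37548421e-04  7.60000000e-02]
hinge [0.61386181 0.16450135 0.076     ]
top [0.61590789 0.15576232 0.196     ]
top [ 0.6108168  -0.00631917  0.196     ]
top [0.61621538 0.07563985 0.196     ]
```

```bash
python3 -m pendant '[[1,0,0,0,0,0,7],[1,0,0,0,0,0,7],[1,0,0,0,0,0,7],[1,0,0,0,0,0,7],[1,0,0,0,0,0,7]]'; python3 -m pendant '[[1,0,0,0,0,0,7],[1,0,0,0,0,0,7],[1,0,0,0,0,0,7],[1,0,0,0,0,0,7],[1,0,0,0,0,0,7]]'; python3 -m pendant '[[1,0,0,0,0,0,7],[1,0,0,0,0,0,7],[1,0,0,0,0,0,7],[1,0,0,0,0,0,1.4],[1,0,0,0,0,0,0]]'; python3 -m pendant '[[1,0,2.2,0,0,0,0],[1,0,2.2,0,0,0,0],[1,0,2.1,0,0,0,0],[1,0,0,0,0,0,0],[1,0,0,0,0,0,0]]'; python3 - <<'E'
from h import *
c=wrist("w6"); o=sensors.get_obs();print(o["ee_pos"],o["orientation"],o["qpos"])
s=1.5625
for X in((.6135,.0805,.194),(.6135,.16,.194),(.6135,.0,.194)): print(proj(c,X)*s)
E
```

```text
clock: 12.57
ee_pos: [0.5487, 0.0812, 0.256]
orientation: [-0.002, 0.304, 0.953, -0.001]
contact_force: [-0.5, 0.3, -0.0]
grip_width: 0.0854
grasp_force: 0.0
clock: 12.98
ee_pos: [0.5487, 0.0812, 0.256]
orientation: [-0.002, 0.576, 0.817, -0.001]
contact_force: [-0.6, -0.7, -0.2]
grip_width: 0.0855
grasp_force: 0.0
clock: 13.4
ee_pos: [0.5491, 0.0812, 0.2567]
orientation: [-0.001, 0.721, 0.693, -0.001]
contact_force: [0.1, -0.5, -0.4]
grip_width: 0.0853
grasp_force: 0.0
clock: 13.82
ee_pos: [0.6148, 0.0783, 0.2569]
orientation: [-0.001, 0.721, 0.693, -0.001]
contact_force: [-1.0, -0.0, 0.7]
grip_width: 0.0852
grasp_force: 0.0
[0.61428388 0.07850188 0.25725162] [-0.0009574   0.72105226  0.69287949 -0.00084996] [-6.43036932e-02  2.44742787e-01  1.43132925e+00  3.86011898e-05
  1.46808082e+00 -2.44627176e-02]
[390.57461861 306.04874588]
[384.00765782 155.82704421]
[396.07857603 431.95384485]
```

View pics/w6.png

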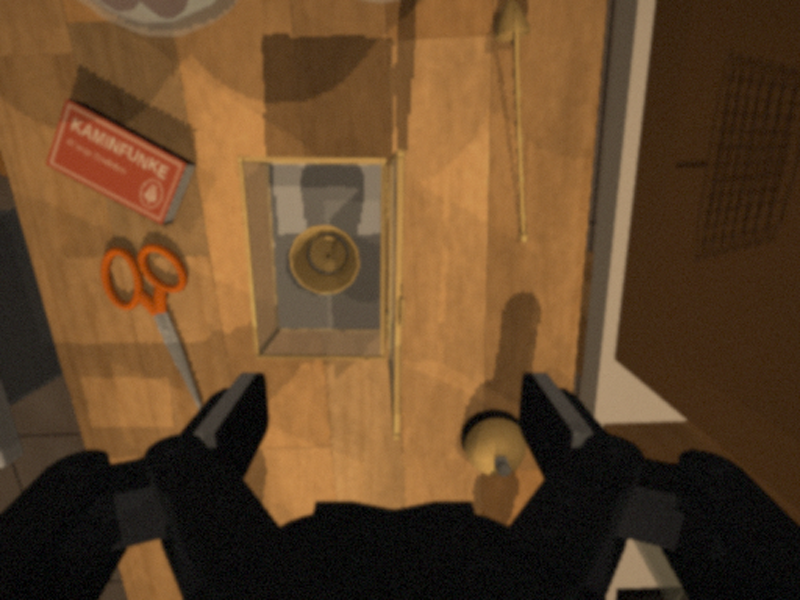

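The view down the lid: its free edge runs from (400,152) to (397,438), with the middle and tab near (399,302). That is almost between the fingers (midline column 394.5), so shift about 2.5 mm and descend.

```bash
python3 -m pendant '[[1,0.2,0.25,2,0,0,0],[1,0,0,3,0,0,0],[1,0,0,3,0,0,0],[1,0,0,1.5,0,0,0],[1,0,0,0.5,0,0,0]]'; python3 -m pendant '[[0.6,0,0,0,0,0,0],[0.2,0,0,0,0,0,0],[-0.2,0,0,0,0,0,0],[-0.5,0,0,0,0,0,0],[-0.7,0,0,0,0,0,0]]' 30;python3 -m pendant '[[-0.8,0,0,0,0,0,0],[-0.9,0,0,0,0,0,0],[-1,0,0,0,0,0,0],[-1,0,0,0,0,0,0],[-1,0,0,0,0,0,0]]'
```

```text
clock: 14.28
ee_pos: [0.6142, 0.0807, 0.1546]
orientation: [-0.003, 0.721, 0.693, -0.002]
contact_force: [0.3, 0.4, 0.4]
grip_width: 0.0855
grasp_force: 0.0
clock: 14.7
ee_pos: [0.6185, 0.0803, 0.16]
orientation: [0.001, 0.722, 0.692, 0.001]
contact_force: [-0.1, -0.1, 0.5]
grip_width: 0.0258
grasp_force: 0.0
clock: 15.12
ee_pos: [0.6177, 0.0803, 0.1591]
orientation: [0.0, 0.722, 0.692, 0.0]
contact_force: [-2.0, 0.5, 5.4]
grip_width: 0.003
grasp_force: 30.4
```

The lid is held (3 mm, 30 N). I'll swing it about the hinge (radius about 83 mm to the TCP) in small steps, watching the force.

```bash
python3 -m pendant '[[-1,0,-0.36,0,-2.5,0,0],[-1,0,-0.36,0,-2.5,0,0],[-1,0,-0.36,0,-2.5,0,0],[-1,0,0,0,0,0,0],[-1,0,0,0,0,0,0]]' 40; python3 -c "
from h import *
o=sensors.get_obs();R=Ro.from_quat(np.roll(o['orientation'],-1)).as_matrix();print(R[:,2],R.T@o['contact_force'],R.T@o['ft_torque'],o['ee_pos'])"
```

```text
clock: 15.53
ee_pos: [0.6066, 0.0809, 0.1594]
orientation: [0.048, 0.72, 0.691, 0.046]
contact_force: [-2.9, -0.0, 8.4]
grip_width: 0.0026
grasp_force: 43.4
[ 0.13180318 -0.00554799 -0.99126038] [-0.13238752 -1.80799815 -8.71150689] [0.78053401 0.04862869 0.10541474] [0.60655039 0.08092942 0.15940679]
```

```bash
python3 -m pendant '[[-1,0,-0.36,-0.06,-2.5,0,0],[-1,0,-0.36,-0.06,-2.5,0,0],[-1,0,-0.36,-0.06,-2.5,0,0],[-1,0,0,0,0,0,0],[-1,0,0,0,0,0,0]]' 40; python3 -c "
from h import *
o=sensors.get_obs();R=Ro.from_quat(np.roll(o['orientation'],-1)).as_matrix();print(R[:,2],R.T@o['contact_force'],R.T@o['ft_torque'],o['ee_pos'])"
```

```text
clock: 15.95
ee_pos: [0.595, 0.0815, 0.1581]
orientation: [0.094, 0.716, 0.686, 0.09]
contact_force: [-3.4, 0.8, 3.8]
grip_width: 0.0026
grasp_force: 41.8
[ 0.25799603 -0.01055368 -0.96608833] [ 0.62738151 -2.29974161 -4.52215697] [0.74493857 0.08974819 0.12845402] [0.5950212  0.08154523 0.15806764]
```

```bash
python3 -m pendant '[[-1,0,-0.36,-0.02,-2.5,0,0],[-1,0,-0.36,-0.02,-2.5,0,0],[-1,0,-0.36,-0.02,-2.5,0,0],[-1,0,-0.36,-0.02,-2.5,0,0],[-1,0,-0.36,-0.02,-2.5,0,0]]' 40; python3 -m pendant '[[-1,0,0,0,0,0,0],[-1,0,0,0,0,0,0]]'; python3 - <<'E'
from h import *
o=sensors.get_obs();R=Ro.from_quat(np.roll(o['orientation'],-1)).as_matrix();print(R[:,2],R.T@o['contact_force'],R.T@o['ft_torque'],o['ee_pos'])
a=camera("top");b=camera("side")
cr=lambda c,x,y:cv2.resize(c["image"][y:y+100,x:x+133//2+0 if 0 else x+66,::-1],(396,600),interpolation=cv2.INTER_CUBIC)
cv2.imwrite("pics/fin.png",np.hstack([cr(a,0,0)*0+cv2.resize(a["image"][140:240,130:230,::-1],(396,600))*0+cv2.resize(a["image"][140:240,145:211,::-1],(396,600),interpolation=cv2.INTER_CUBIC),cr(b,228,100)]))
E
```

```text
clock: 16.37
ee_pos: [0.5789, 0.0824, 0.1534]
orientation: [0.172, 0.701, 0.672, 0.165]
contact_force: [-5.5, 3.7, 6.2]
grip_width: 0.0026
grasp_force: 44.7
clock: 16.53
ee_pos: [0.5783, 0.0824, 0.1531]
orientation: [0.171, 0.701, 0.672, 0.165]
contact_force: [-7.1, 1.7, 7.5]
grip_width: 0.0028
grasp_force: 43.5
[ 0.46123312 -0.01876659 -0.88708051] [ 1.38759246 -2.95136668 -9.95064514] [0.98693543 0.24274818 0.08384787] [0.57826206 0.08242362 0.15308611]
```

```bash
cat > lid.py <<'E'
from h import *
def pts(th,edge,dx=0,n=60):
    yw=np.radians(-2.2);Rz=np.array([[np.cos(yw),-np.sin(yw)],[np.sin(yw),np.cos(yw)]])
    t=np.radians(th);o=[]
    for k in np.linspace(0,1,n):
        s,y={"near":(.015+.1*k,-.084),"far":(.015+.1*k,.084),"freeN":(.117,-.084+.045*k),"freeF":(.117,.04+.044*k)}[edge]
        x=.062-s*np.cos(t)+.002*np.sin(t);z=.076+s*np.sin(t)+.002*np.cos(t)
        o.append([*(Rz@[x,y]+[.550+dx,.081]),z])
    return np.array(o)
def score(c,im,th,edge,dx=0):
    p=np.array([proj(c,X) for X in pts(th,edge,dx)]);d=p[-1]-p[0];nrm=np.array([-d[1],d[0]])/np.hypot(*d)
    g=lambda o:cv2.remap(im,(p+o*nrm)[:,0].astype(np.float32).reshape(-1,1),(p+o*nrm)[:,1].astype(np.float32).reshape(-1,1),cv2.INTER_LINEAR).ravel()
    return float(np.mean(g(0)-.5*(g(3)+g(-3))))
E
python3 - <<'E'
from lid import *
yel=lambda b:(b[:,:,1].astype(np.float32)+b[:,:,2])/2  # bgr
for n in("side","top"):
    c=camera(n);now=yel(c["image"][:,:,::-1]);ini=yel(cv2.resize(cv2.imread(f"pics/{n}0.png"),(512,384),interpolation=cv2.INTER_AREA))
    for e in("near","far","freeN","freeF"):
        for lab,im,r in(("ini",ini,np.arange(80,101,1)),("now",now,np.arange(50,76,1))):
            for dx in(-.003,0,.003):
                s=np.array([score(c,im,t,e,dx) for t in r]);i=np.argsort(-s)[:4];print(n,e,lab,dx,[(int(r[j]),round(float(s[j]),1)) for j in i])
E
```

```text
side near ini -0.003 [(92, 13.5), (91, 12.6), (93, 11.9), (90, 11.0)]
side near ini 0 [(89, 9.2), (90, 8.9), (88, 8.5), (91, 6.8)]
side near ini 0.003 [(82, 4.3), (83, 4.1), (81, 3.6), (84, 3.2)]
side near now -0.003 [(66, 8.6), (65, 7.4), (67, 6.3), (64, 5.2)]
side near now 0 [(64, 8.1), (63, 7.3), (50, 6.5), (51, 6.5)]
side near now 0.003 [(50, 7.9), (51, 7.6), (52, 7.4), (53, 7.1)]
side far ini -0.003 [(93, 24.1), (94, 23.4), (92, 19.3), (95, 17.3)]
side far ini 0 [(91, 18.9), (92, 18.3), (90, 15.0), (89, 11.9)]
side far ini 0.003 [(89, 13.7), (90, 11.9), (88, 10.7), (87, 7.8)]
side far now -0.003 [(68, 10.8), (60, 10.7), (61, 10.7), (67, 9.8)]
side far now 0 [(59, 12.1), (60, 11.9), (58, 11.5), (61, 11.4)]
side far now 0.003 [(58, 13.6), (57, 13.4), (59, 13.0), (56, 12.4)]
side freeN ini -0.003 [(93, 34.8), (92, 26.4), (94, 23.7), (95, 10.1)]
side freeN ini 0 [(91, 32.8), (92, 32.0), (93, 16.9), (90, 16.9)]
side freeN ini 0.003 [(90, 35.1), (91, 25.4), (89, 25.2), (92, 11.2)]
side freeN now -0.003 [(66, 16.2), (67, 11.1), (65, 8.2), (68, 2.4)]
side freeN now 0 [(64, 15.0), (65, 1
[... 1380 characters left out ...]
 (92, 10.9), (93, 8.6), (96, 7.4)]
top freeN ini 0.003 [(90, 16.0), (89, 9.3), (91, 8.6), (94, 8.5)]
top freeN now -0.003 [(66, 47.1), (65, 42.5), (67, 11.8), (75, 11.3)]
top freeN now 0 [(64, 53.0), (65, 27.8), (63, 22.2), (73, 10.2)]
top freeN now 0.003 [(63, 45.6), (62, 44.8), (72, 11.1), (64, 11.1)]
top freeF ini -0.003 [(84, 19.9), (85, 16.0), (94, 12.9), (95, 12.4)]
top freeF ini 0 [(83, 19.1), (82, 16.4), (84, 12.8), (93, 12.6)]
top freeF ini 0.003 [(81, 19.7), (82, 16.5), (91, 12.7), (92, 12.2)]
top freeF now -0.003 [(62, 7.9), (71, 7.6), (66, 7.4), (72, 7.1)]
top freeF now 0 [(70, 8.4), (60, 6.3), (65, 5.7), (69, 5.5)]
top freeF now 0.003 [(68, 8.2), (69, 7.7), (59, 7.7), (63, 7.2)]
```

Image fits from both cameras agree: the lid started at about 91.5° and is now at about 64.3°, matching the 27.5° swung. Another 4.4° to go.

```bash
python3 -m pendant '[[-1,0,-0.32,-0.05,-2.2,0,0],[-1,0,-0.32,-0.08,-2.2,0,0],[-1,0,0,0,0,0,0],[-1,0,0,0,0,0,0],[-1,0,0,0,0,0,0]]' 40; python3 - <<'E'
from lid import *
o=sensors.get_obs();R=Ro.from_quat(np.roll(o['orientation'],-1)).as_matrix();print(R[:,2],R.T@o['contact_force'],o['ee_pos'],o["dq"].round(3))
for n in("side","top"):
    c=camera(n);b=c["image"].astype(np.float32);im=(b[:,:,0]+b[:,:,1])/2
    for e in("near","freeN"):
        r=np.arange(54,68,.5)
        for dx in(-.002,0):
            s=np.array([score(c,im,t,e,dx) for t in r]);print(n,e,dx,[(float(r[j]),round(float(s[j]),1)) for j in np.argsort(-s)[:3]])
w=wrist("w7");c=camera("top")
print("cup predicted top px",proj(c,[.5515,.0815,.0505]))
E
```

```text
clock: 17.15
ee_pos: [0.572, 0.0827, 0.1502]
orientation: [0.197, 0.694, 0.666, 0.19]
contact_force: [-3.8, 4.3, 2.0]
grip_width: 0.0026
grasp_force: 41.8
[ 0.52634355 -0.02132919 -0.85000443] [ 4.1907997  -2.28289455 -3.79464592] [0.5719927  0.08272541 0.15022216] [-0.001  0.005 -0.008  0.001  0.002  0.   ]
side near -0.002 [(60.5, 8.1), (61.0, 8.0), (60.0, 7.6)]
side near 0 [(59.5, 7.6), (59.0, 7.5), (60.0, 7.0)]
side freeN -0.002 [(61.0, 15.4), (60.5, 13.8), (61.5, 13.2)]
side freeN 0 [(59.5, 15.1), (60.0, 15.0), (59.0, 11.6)]
top near -0.002 [(60.0, 4.2), (59.5, 4.2), (60.5, 3.7)]
top near 0 [(58.5, 2.1), (59.0, 1.9), (58.0, 1.4)]
top freeN -0.002 [(60.5, 47.6), (60.0, 46.8), (61.0, 34.9)]
top freeN 0 [(59.0, 47.6), (59.5, 46.9), (58.5, 34.4)]
cup predicted top px [177.70339256 186.28517942]
```

The lid is at about 60° in both cameras, with low forces and a firm grip, and the cup was seen standing in the middle after release. Handing in.

```bash
python3 -c "
from station import job
print(job.job_done())"
```

```text
the job is handed in; nothing more can be done
None
```

I stood the cup with the tea light upright in the middle of the casket and let go of it. The gripper is holding the lid open at about 60 degrees (59 to 61 by the two fixed cameras), and the job was handed in at about 17 s.

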